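Gauge the chamber's lid switch and hold the lid at 40 degrees

ROBOT

A 6-joint arm with a two-finger parallel gripper is mounted at the origin on the work surface. World frame = base frame: x ahead of the robot, y to its left, z up, the work surface at z = 0. Lengths are in m, angles in degrees, forces in N, time in s.
With the tool pointing down it reaches from about 0.35 to 0.875 m from the base axis. Payload 4.2 kg.
Tool frame: the origin (TCP) lies midway between the tips of the shut fingers; the grasp point (between the pads) lies 19 mm behind it; z points along the fingers, x is the direction in which the jaws open and shut, and the axes are right-handed (so a half turn about z gives the same grasp; the last joint's range is limited). The gripper opens to 87 mm and grips with 3 to 60 N. Pads are 19 mm wide; open, the fingers measure 117 mm over their backs; the gripper's body (75 mm by 190 mm) begins 51 mm behind the grasp point.
Start: joints at [81.165, 22.042, 0.453, 0, -68.411, -14.817], TCP at [0.251, 0.572, 0.223] pointing down, gripper open.
Joint ranges: [-179.83, 179.83], [-69.29, 118.12], [-61.27, 80.66], [-181.25, 117.63], [-171.15, -9.14], [-177.46, 177.46]. Speed limits (degrees/s): [159.86, 159.86, 180, 180, 180, 180].

INTERFACE

Orientations are given as a 3x3 rotation matrix whose columns are the frame's x, y, z axes.
In Python, from station import sense, capture, finish_job, find_in gives the robot as it stands.
- The arm moves only by the shell command python3 -m creep 'ROWS'. ROWS is JSON, a list of rows, each a list of 7 numbers: the shift along the tool's x, y, z in mm, then the turn, a rotation vector about the tool's x, y, z in degrees, then the opening, from 0 (shut) to 1 (fully open). A call has exactly 10 rows; each row shifts and turns the commanded pose from where the row before left it, along the tool's axes as they then stand; what a row does not reach is not made up. A row lasts 1/8 s, in which the tool goes at most 62.5 mm and 10.7 degrees, less where a joint would pass 70% of its speed; a pose out of reach is approached as far as the arm can. A call with a gripper value outside its range is refused whole. The fingers move at their own pace and stop on an object; the grip force is fixed at half the most. Time passes only in rows, so rows that do not move let the fingers close, or fill a call up. It gives the time, the measured TCP pose, the force and the opening at its end, in the units of the state.
- sense(): the state, without advancing time (a new reading comes with each control period).
- capture(name): name is "scene" or "top" or "wrist"; returns a dict with "color" (480x640x3 uint8, blue, green, red), "vertical_fov" (degrees; the focal length in pixels is half the picture's height over the tangent of half this angle, whatever the lens; pixels are square), "cx", "cy" (the principal point, pixels), "R" (3x3) and "t" (3): a world point X has camera coordinates R X + t. Camera axes: x right, y down, z forward; pixel columns grow to the right and rows downward; lengths in m; the calibration is good to about 2 mm. A picture is of the moment at which its call begins. There is no depth.
- finish_job(): hands the job in, once; it reports no verdict.
Trained networks look in the newest picture that a camera, given by its name, has taken for a name from the list of things; names that differ only in an ending like _2 or _b are one class to them, and where a whole thing is asked for, a point or a joint stands for the part that bears it (a point fixed in the world has none). Each returns a list of dicts, best first, with "p" (0 to 1); they miss things now and then, are a little off and sometimes report something else, mostly with a low value. They report only what shows in the picture. A call takes as long as a camera call.
- find_in(camera, name): "xy" ([column, row] in pixels, amid what is visible of it).
The state is a dict: "time_s": time; "joints": joint angles; "joint_velocities": joint speeds; "effort": joint torques, N m; "tcp_pos": TCP position; "ee_rot": TCP orientation; "wrist_force": force on the tool from outside, world axes, zero at the start; "moment": the same for the moment, N m; "gripper_width": opening from 0.0 (shut) to 1.0 (fully open).
Only numpy, scipy, OpenCV 4.12 (cv2) and the standard library are available. Lean on these libraries where they do the work, as an engineer would, in place of code of your own. Each camera call takes 0.05 s, during which the arm holds its last target. There are 200 camera calls.

TASK

Check the lid switch of the white test chamber at its switching angle: with the lid shut, stand the yellow-handled gauge blade fully home in the contact slot of the black switch housing on the chamber's left side and let go of it. Then raise the blue lid to 40 degrees above shut (the red mark on the angle scale) and hold it there: the lid falls shut by itself, so finish while still holding it at 40 degrees, steady, with the gauge still home in its slot. Leave the red and blue gauges in the rack and do not disturb the other things on the bench.

Things in the scene. Friction and masses are not known exactly. Their poses are not given: they have to be found in the camera images.
- chamber: white test chamber fixed to the bench, 200 (x) by 220 (y) by 100 mm high, blue lid on top; origin on the bench under its centre, x away from the robot at yaw 0 (varies by 0.3 rad), y left. Black switch housing (50 by 64 mm, 100 mm high) on its left (+y) side. On its right side an angle scale about the hinge, ticks every 10 degrees, a longer red one at 40, read at the lid's underside
- slot_mouth (a point): centre of the contact slot's mouth in the top of the switch housing, 100 mm above the bench, 20 mm to -x and 150 mm to +y of the chamber's origin; chamber's axes. The slot opens upward: 6 mm wide (x), 30 mm long (y), 30 mm deep, flat floor; 45 degree brass ramps on the long lips widen the top 4 mm to 14 mm. A blade goes in freely and stands when let go
- lid (a joint): angle of the blue lid in rad: 0 shut, growing as it opens, stop at 1.22; 40 degrees is 0.698. Hinge along the chamber's y axis at its far (+x) top edge. Low friction, no spring: it falls shut from any angle (about 1.5 to 3.5 N at the handle to lift it; the lid's mass varies from 0.25 to 0.5 kg)
- lid_hinge (a point): middle of the lid's hinge line, at the chamber's far (+x) top edge, 100 mm above the bench; axes as the chamber's. The lid turns about this point's y axis, its near edge rising and coming back towards +x
- lid_handle (a point): middle of the lid's steel bar handle: round bar 12 mm thick, 90 mm long along the lid's y axis, on two end posts (about 78 mm clear between), its centre line 33 mm above the lid's top face. Lid shut, it lies 165 mm to -x of the hinge and 42 mm above it, 142 mm above the bench. Axes turn with the lid
- gauge_center (a point): centre of the yellow handle block, 14 (x) by 36 (y) by 44 (z) mm, 58 mm above the blade's tip; z up along the gauge, x across its thickness. It starts upright in one of the rack's slots, this point 68 mm above the bench. Home in the switch slot (tip on its floor), this point is 28 mm above the slot's mouth, the handle's underside 6 mm above it
- gauge: the yellow-handled gauge: flat steel blade 4 (x) by 24 (y) mm, standing out 36 mm below the handle; 80 mm long in all, 50 g; origin at the centre of the blade's tip. It may go into the slot either way round
- rack: light wooden rack fixed to the bench, 60 (x) by 195 (y) by 40 mm high, origin on the bench under its centre; three slots 65 mm apart along its y axis (at -65, 0 and +65 mm), each 8 mm wide (x), 32 mm long (y), 30 mm deep; which gauge is in which slot varies; yaw up to 0.25 rad
- red_gauge_center (a point): centre of the red handle of a gauge of the same shape and size as the yellow one, standing in the rack; leave it there
- blue_gauge_center (a point): centre of the blue handle of a gauge of the same shape and size as the yellow one, standing in the rack; leave it there
- dishes: stack of five clear round dishes, 90 mm across and 79 mm high, origin under its centre; leave alone
- wash_bottle: translucent wash bottle, 72 mm across, 187 mm high to its cap with a bent spout to 230 mm, origin under its centre; leave alone
- jar: amber glass jar with a white cap, 60 mm across and 80 mm high, origin under its centre; leave alone
- screwdriver: red-handled screwdriver 170 mm long, lying on the bench between the robot and the chamber; leave alone

How it is judged (in metres and radians):
On the way:
1. the yellow gauge stands fully home in the contact slot, let go, with the lid still shut (horizontal distance between gauge_center and slot_mouth below 0.006 m and z of gauge_center in the frame of chamber between 0.122 and 0.132 m and angle between gauge_center's own z axis and vertical below 0.15 rad and angle between the x axis of gauge_center and the x axis of chamber, either way round below 0.2 rad and contact force between the fingers and gauge below 0.2 N and value of joint lid below 0.06 rad), for 0.2 s.
At the end, for the whole second after the job is handed in: The robot alone holds the lid (over 0.5 N), still, at 40 degrees within 5; the yellow gauge, let go, is home in the slot (centre within 6 mm of the slot's, 22 to 32 mm above its mouth, upright within 0.15 rad); spare gauges within 20 mm and other things within 30 mm of where they were (horizontal distance between gauge_center and slot_mouth below 0.006 m and z of gauge_center in the frame of chamber between 0.122 and 0.132 m and angle between gauge_center's own z axis and vertical below 0.15 rad and angle between the x axis of gauge_center and the x axis of chamber, either way round below 0.2 rad and contact force between the fingers and gauge below 0.2 N and value of joint lid between 0.611 and 0.785 rad and velocity of joint lid between -0.05 and 0.05 rad/s and contact force between any of the fingers, the arm and chamber above 0.5 N and contact force between gauge and the arm below 0.2 N and distance of each of red_gauge_center, blue_gauge_center from where it was at the start of the episode below 0.02 m and distance of each of dishes, wash_bottle, jar, screwdriver from where it was at the start of the episode below 0.03 m); the arm keeps its last pose, push and grip.
It fails at once if a spare gauge is moved by more than 20 mm or another bystander by more than 30 mm (distance of any of red_gauge_center, blue_gauge_center from where it was at the start of the episode above 0.02 m or distance of any of dishes, wash_bottle, jar, screwdriver from where it was at the start of the episode above 0.03 m).
It also fails if it takes over 59 s, if anything falls off the work surface, if the arm or the gripper's body presses on something with over 40 N, if the wrist force passes 120 N, or if a joint passes its speed limit or range.

## Working session

There is one attempt and no reset: what is moved stays moved. The work goes in short steps, Python scripts to look and compute and a shell command to move; the robot and the scene stay as the last step left them, time stands still between calls to the robot, and variables do not carry over. Pictures are saved under pics/ and viewed, about 8 in all and at most 12, crops included, and the job is handed in when it is done.

```bash
mkdir -p pics; ls
cat > h.py <<'E'
import numpy as np,cv2
from station import sense,capture,find_in
def K(c):
    f=240/np.tan(np.radians(c["vertical_fov"]/2)); return f
def proj(c,X):
    p=np.array(c["R"])@np.array(X)+np.array(c["t"]); f=K(c); return np.array([c["cx"]+f*p[0]/p[2],c["cy"]+f*p[1]/p[2]])
def back(c,uv,z):
    R=np.array(c["R"]);t=np.array(c["t"]);f=K(c)
    d=R.T@np.array([(uv[0]-c["cx"])/f,(uv[1]-c["cy"])/f,1]);o=-R.T@t
    return o+d*(z-o[2])/d[2]
E
python3 - <<'E'
from h import *
s=sense();print(s)
for n in["scene","top"]:
    c=capture(n);cv2.imwrite(f"pics/{n}0.png",c["color"]);print(n,K(c),c["cx"],c["cy"],-np.array(c["R"]).T@np.array(c["t"]))
    for k,z in [("gauge_center",.068),("red_gauge_center",.068),("blue_gauge_center",.068),("lid_handle",.142),("chamber",.05),("rack",.04),("dishes",.04),("wash_bottle",.1),("jar",.04),("screwdriver",.01)]:
        print(k,[(np.round(d["xy"]),round(d["p"],2),np.round(back(c,d["xy"],z),3)) for d in find_in(n,k)[:2]])
E
```

```text
pics
{'time_s': 0.0, 'joints': array([ 8.11658594e+01,  2.20914956e+01,  3.77556745e-01, -3.07341553e-02,
       -6.84111657e+01, -1.48174487e+01]), 'joint_velocities': array([ 0.02468936,  0.04991309,  0.03841688, -0.00303726, -0.05588621,
        0.0474954 ]), 'effort': array([ 9.29027883e-04, -3.90667534e+01,  1.87398595e+01,  4.21961501e+00,
        1.09121029e-02, -1.90389133e-04]), 'tcp_pos': array([0.25045408, 0.57194223, 0.22143218]), 'ee_rot': array([[-4.01354321e-01, -9.15922498e-01, -8.28185047e-04],
       [-9.15920138e-01,  4.01355168e-01, -2.08093201e-03],
       [ 2.23836879e-03, -7.66396906e-05, -9.99997492e-01]]), 'wrist_force': array([-0.93971416,  0.21014769, -0.61762772]), 'moment': array([-0.01392246, -0.01600489,  0.00715133]), 'gripper_width': 1.005947786437115}
scene 615.8204888296825 322.23332766866645 246.76397074645175 [1.52696102 0.15428724 1.22955158]
gauge_center [(array([425., 251.]), 0.73, array([0.483, 0.211, 0.068]))]
red_gauge_center [(array([416., 340.]), 0.62, array([0.751, 0.21 , 0.068])), (array([475., 265.]), 0.61, array([0.51 , 0.335, 0.068]))
[... 1043 characters left out ...]
.29, array([0.503, 0.212, 0.068]))]
lid_handle [(array([394., 243.]), 0.56, array([ 0.571, -0.218,  0.142]))]
chamber [(array([390., 244.]), 0.73, array([ 0.588, -0.22 ,  0.05 ]))]
rack [(array([215., 258.]), 0.86, array([0.51, 0.26, 0.04]))]
dishes [(array([245., 182.]), 0.93, array([0.737, 0.202, 0.04 ])), (array([398., 242.]), 0.71, array([ 0.597, -0.243,  0.04 ]))]
wash_bottle [(array([153., 195.]), 0.77, array([0.66 , 0.437, 0.1  ])), (array([208., 256.]), 0.56, array([0.505, 0.268, 0.1  ]))]
jar [(array([486., 227.]), 0.58, array([ 0.662, -0.487,  0.04 ])), (array([240., 182.]), 0.27, array([0.737, 0.217, 0.04 ]))]
screwdriver [(array([298., 302.]), 0.71, array([0.412, 0.022, 0.01 ]))]
```

View pics/scene0.png

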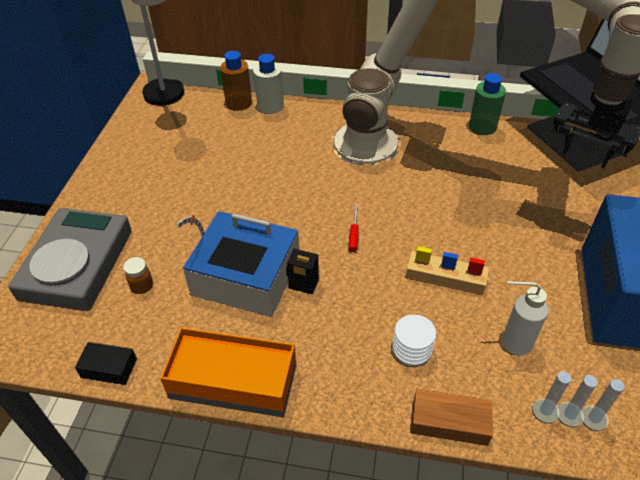

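View pics/top0.png

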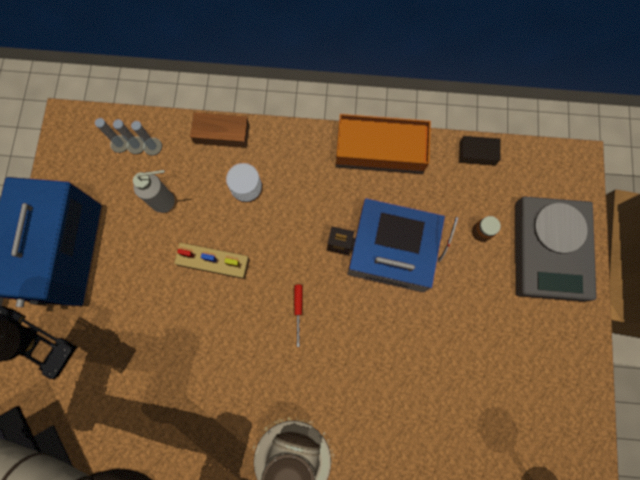

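The top view shows yellow at (231,262), blue at (208,257) and red at (185,252). The slot is near (342,237) and the lid rectangle spans about (350-443, 200-288). The scene view shows the same layout, with yellow at (424,254). Next I'll refine these with colour segmentation.

Run:
```python
from h import *
cs={n:capture(n) for n in["scene","top"]}
c=cs["top"];hsv=cv2.cvtColor(c["color"],cv2.COLOR_BGR2HSV)
def seg(c,lo,hi,win):
    h=cv2.cvtColor(c["color"],cv2.COLOR_BGR2HSV);m=cv2.inRange(h,lo,hi);k=np.zeros_like(m);a,b,d,e=win;k[b:e,a:d]=m[b:e,a:d]
    n,l,st,ce=cv2.connectedComponentsWithStats(k);i=1+np.argmax(st[1:,4]);return (l==i).astype(np.uint8),ce[i],st[i]
def tri(ps):
    A=[];b=[]
    for c,uv in ps:
        R=np.array(c["R"]);t=np.array(c["t"]);f=K(c)
        for i,(u,cc) in enumerate(zip(uv,(c["cx"],c["cy"]))):
            A.append(f*R[i]-(u-cc)*R[2]);b.append(-(f*t[i]-(u-cc)*t[2]))
    return np.linalg.lstsq(np.array(A),np.array(b),rcond=None)[0]
w={"scene":(400,235,500,285),"top":(165,235,255,285)}
P={}
for nm,lo,hi in[("y",(22,140,100),(34,255,255)),("b",(105,140,80),(125,255,255)),("r",(0,200,80),(5,255,255))]:
    uv={n:seg(cs[n],lo,hi,w[n])[1] for n in cs}
    P[nm]=tri([(cs[n],uv[n]) for n in cs]);print(nm,uv,[np.round(back(cs[n],uv[n],.08),4) for n in cs],P[nm])
d=P["r"]-P["y"];print("rack y dir deg",np.degrees(np.arctan2(d[1],d[0])),np.linalg.norm(d))
m,ce,st=seg(c,(100,100,50),(125,255,255),(335,185,460,300));
cnt=max(cv2.findContours(m,0,1)[0],key=cv2.contourArea)
h=cv2.convexHull(cnt);q=cv2.approxPolyDP(h,6,True)[:,0]
X=[back(c,p,.109) for p in q];print(q,np.round(X,4))
r=cv2.minAreaRect(np.array([x[:2]*1000 for x in (back(c,p,.109) for p in h[:,0])],np.float32));print(r)
cv2.imwrite("pics/z.png",np.hstack([cv2.resize(c["color"][190:300,320:460],None,fx=4,fy=4,interpolation=2)]))
```

```text
y {'scene': array([423.82051282, 249.42307692]), 'top': array([230.3902439, 261.2804878])} [array([0.4903, 0.2081, 0.08  ]), array([0.498 , 0.2097, 0.08  ])] [0.49682574 0.20799174 0.08735008]
b {'scene': array([450.20338983, 255.30508475]), 'top': array([207.71428571, 257.18367347])} [array([0.4988, 0.2733, 0.08  ]), array([0.5041, 0.2718, 0.08  ])] [0.50322968 0.27199324 0.08465253]
r {'scene': array([476.08571429, 264.72857143]), 'top': array([184.30357143, 252.42857143])} [array([0.5188, 0.3362, 0.08  ]), array([0.5119, 0.3364, 0.08  ])] [0.513036   0.33762727 0.07356887]
rack y dir deg 82.87245397920283 0.1313699486215596
[[365 200]
 [443 217]
 [430 286]
 [350 268]] [[ 0.69   -0.138   0.109 ]
 [ 0.6597 -0.3491  0.109 ]
 [ 0.4711 -0.3203  0.109 ]
 [ 0.5012 -0.11    0.109 ]]
((580.9218139648438, -228.68917846679688), (218.85862731933594, 196.3887176513672), 81.71277618408203)
```

View pics/z.png

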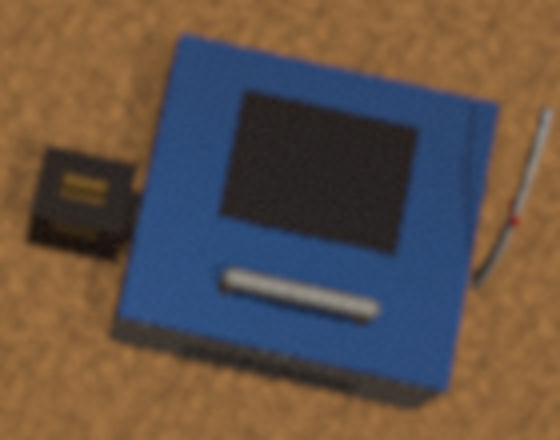

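```bash
cat >> h.py <<'E'
from scipy.spatial.transform import Rotation as Ro
def down(yaw):  # tool x at world angle yaw (deg), pointing down
    a=np.radians(yaw);x=np.array([np.cos(a),np.sin(a),0]);z=np.array([0,0,-1.]);return np.c_[x,np.cross(z,x),z]
def plan(p1,R1,n):
    s=sense();p=np.array(s["tcp_pos"]);R=np.array(s["ee_rot"]);p0=p.copy()
    rv=Ro.from_matrix(R.T@R1).as_rotvec(degrees=True);st=np.round(rv/n,1)
    for i in range(n):
        g=p0+(np.array(p1)-p0)*(i+1)/n
        sh=np.round(R.T@(g-p)*1000,1);print(list(sh)+list(st));p=p+R@sh/1000;R=R@Ro.from_rotvec(st,degrees=True).as_matrix()
    print("end",p,"rot",R[:,0],R[:,2])
E
python3 - <<'E'
from h import *
c=capture("top");print("slot px",back(c,(341.2,236.7),.1),back(c,(395,264),.148))
plan([.497,.208,.190],down(172.9),8)
E
```

```text
slot px [ 0.58537498 -0.0814403   0.1       ] [ 0.51422396 -0.22121854  0.148     ]
[np.float64(29.4), np.float64(-46.5), np.float64(4.1), np.float64(0.0), np.float64(-0.0), np.float64(9.2)]
[np.float64(21.6), np.float64(-50.6), np.float64(4.0), np.float64(0.0), np.float64(-0.0), np.float64(9.2)]
[np.float64(13.2), np.float64(-53.3), np.float64(4.1), np.float64(0.0), np.float64(-0.0), np.float64(9.2)]
[np.float64(4.5), np.float64(-54.8), np.float64(4.1), np.float64(0.0), np.float64(-0.0), np.float64(9.2)]
[np.float64(-4.3), np.float64(-54.8), np.float64(4.0), np.float64(0.0), np.float64(-0.0), np.float64(9.2)]
[np.float64(-13.1), np.float64(-53.5), np.float64(4.1), np.float64(0.0), np.float64(-0.0), np.float64(9.2)]
[np.float64(-21.4), np.float64(-50.6), np.float64(4.1), np.float64(0.0), np.float64(-0.0), np.float64(9.2)]
[np.float64(-29.2), np.float64(-46.6), np.float64(4.1), np.float64(0.0), np.float64(-0.0), np.float64(9.2)]
end [0.49700267 0.20800974 0.18995511] rot [-9.92000970e-01  1.26230243e-01  1.77050446e-05] [-1.63153405e-05  1.20431593e-05 -1.00000000e+00]
```

```bash
python3 -m creep '[[29.4,-46.5,4,0,0,9.2,1],[21.6,-50.6,4,0,0,9.2,1],[13.2,-53.3,4,0,0,9.2,1],[4.5,-54.8,4,0,0,9.2,1],[-4.3,-54.8,4,0,0,9.2,1],[-13.1,-53.5,4,0,0,9.2,1],[-21.4,-50.6,4,0,0,9.2,1],[-29.2,-46.6,4,0,0,9.2,1],[0,0,0,0,0,0,1],[0,0,0,0,0,0,1]]'
python3 - <<'E'
from h import *
s=sense();print(s["tcp_pos"],s["ee_rot"],s["joints"])
c=capture("wrist");cv2.imwrite("pics/w1.png",c["color"]);print(K(c),-np.array(c["R"]).T@np.array(c["t"]),c["R"])
for k in["gauge_center","red_gauge_center","blue_gauge_center"]:
    print(k,[(np.round(d["xy"]),round(d["p"],2),np.round(back(c,d["xy"],.09),4)) for d in find_in("wrist",k)[:2]])
h=cv2.cvtColor(c["color"],cv2.COLOR_BGR2HSV);m=cv2.inRange(h,(22,140,60),(34,255,255));
cn=max(cv2.findContours(m,0,1)[0],key=cv2.contourArea);print(cv2.minAreaRect(cn))
print("pred handle top",proj(c,[.497,.208,.09]))
E
```

```text
time_s: 2.5
tcp_pos: [0.4971, 0.2079, 0.1906]
ee_rot: [[-0.992, 0.126, 0.0], [0.126, 0.992, 0.0], [-0.0, 0.0, -1.0]]
wrist_force: [-0.4, -0.4, 0.6]
gripper_width: 0.999
[0.49712047 0.20793459 0.19062733] [[-9.91987663e-01  1.26334666e-01  1.68063913e-04]
 [ 1.26334703e-01  9.91987646e-01  2.28740924e-04]
 [-1.37819417e-04  2.48140479e-04 -9.99999960e-01]] [ 3.99469503e+01  1.51860674e+01 -1.44653491e+01 -4.44772370e-03
 -6.03327863e+01 -4.72025882e+01]
347.032885127036 [0.48929746 0.14185433 0.35331666] [[-9.92017349e-01  1.26101104e-01 -3.01970490e-04]
 [ 1.22179116e-01  9.61750792e-01  2.45168672e-01]
 [ 3.12064605e-02  2.43174681e-01 -9.69480392e-01]]
gauge_center [(array([324., 239.]), 0.85, array([0.4971, 0.2059, 0.09  ]))]
red_gauge_center [(array([322., 350.]), 0.67, array([0.5115, 0.3025, 0.09  ]))]
blue_gauge_center [(array([323., 290.]), 0.78, array([0.503 , 0.2481, 0.09  ]))]
((322.0, 234.5), (16.0, 33.0), 0.0)
pred handle top [324.43056627 241.13591462]
```

View pics/w1.png

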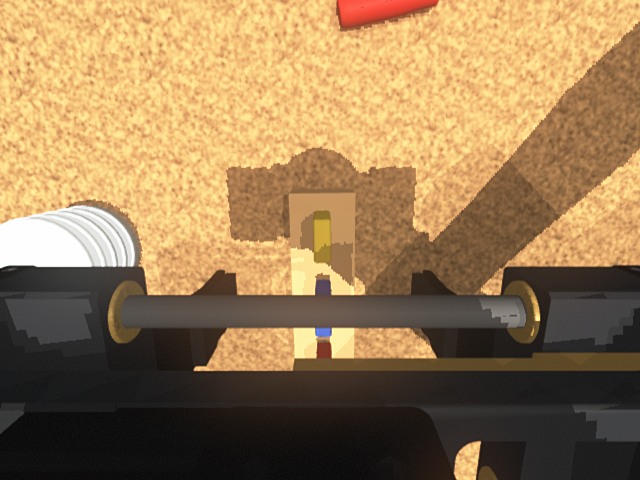

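The wrist view shows the yellow handle top between the fingers, centred at column 322 (predicted 324) and in line with the rack. I'll shift 1.5 mm in tool -x, descend 137 mm and grip.

```bash
python3 -m creep '[[-1.5,0,25,0,0,0,1],[0,0,30,0,0,0,0.8],[0,0,30,0,0,0,0.6],[0,0,25,0,0,0,0.5],[0,0,17,0,0,0,0.5],[0,0,10,0,0,0,0.5],[0,0,0,0,0,0,0.5],[0,0,0,0,0,0,0],[0,0,0,0,0,0,0],[0,0,0,0,0,0,0]]'
python3 -c "
from h import *
s=sense();print(s['tcp_pos'],s['gripper_width'],s['wrist_force'])"
```

```text
time_s: 3.95
tcp_pos: [0.4988, 0.208, 0.0541]
ee_rot: [[-0.992, 0.126, 0.001], [0.126, 0.992, 0.001], [-0.001, 0.001, -1.0]]
wrist_force: [0.3, 0.0, -0.2]
gripper_width: 0.245
[0.49875494 0.20795422 0.05408286] 0.24508436743805864 [ 0.27690652  0.04448403 -0.20202986]
```

```bash
python3 -m creep '[[0,0,0,0,0,0,0],[0,0,0,0,0,0,0],[0,0,0,0,0,0,0],[0,0,-15,0,0,0,0],[0,0,-25,0,0,0,0],[0,0,-30,0,0,0,0],[0,0,-35,0,0,0,0],[0,0,-30,0,0,0,0],[0,0,-11,0,0,0,0],[0,0,0,0,0,0,0]]'
python3 - <<'E'
from h import *
s=sense();print(s['gripper_width'],s['wrist_force'])
plan([.584,-.079,.2],down(171.8),8)
E
```

```text
time_s: 5.2
tcp_pos: [0.4984, 0.2079, 0.1999]
ee_rot: [[-0.992, 0.126, 0.001], [0.126, 0.992, 0.001], [-0.001, 0.001, -1.0]]
wrist_force: [0.0, 0.1, -0.4]
gripper_width: 0.163
0.16319723165516026 [ 0.03375326  0.14444209 -0.43896514]
[np.float64(-15.1), np.float64(-34.2), np.float64(-0.0), np.float64(0.0), np.float64(0.0), np.float64(0.1)]
[np.float64(-15.2), np.float64(-34.2), np.float64(-0.1), np.float64(0.0), np.float64(0.0), np.float64(0.1)]
[np.float64(-15.3), np.float64(-34.2), np.float64(-0.0), np.float64(0.0), np.float64(0.0), np.float64(0.1)]
[np.float64(-15.3), np.float64(-34.1), np.float64(-0.0), np.float64(0.0), np.float64(0.0), np.float64(0.1)]
[np.float64(-15.4), np.float64(-34.1), np.float64(-0.1), np.float64(0.0), np.float64(0.0), np.float64(0.1)]
[np.float64(-15.5), np.float64(-34.1), np.float64(-0.0), np.float64(0.0), np.float64(0.0), np.float64(0.1)]
[np.float64(-15.5), np.float64(-34.1), np.float64(-0.1), np.float64(0.0), np.float64(0.0), np.float64(0.1)]
[np.float64(-15.5), np.float64(-34.0), np.float64(0.0), np.float64(0.0), np.float64(0.0), np.float64(0.1)]
end [ 0.5839836  -0.07898449  0.20000853] rot [-9.90109906e-01  1.40292972e-01 -5.06486958e-04] [ 6.55091725e-04  1.01306727e-03 -9.99999272e-01]
```

```bash
python3 -m creep '[[-15,-28,0,0,0,0.1,0],[-15,-28,0,0,0,0.1,0],[-15,-28,0,0,0,0.1,0],[-15,-28,0,0,0,0.1,0],[-15.5,-28,0,0,0,0.1,0],[-15.5,-28,0,0,0,0.1,0],[-16,-28,0,0,0,0.2,0],[-15.5,-27,0,0,0,0.2,0],[0,0,0,0,0,0,0],[0,0,0,0,0,0,0]]'
python3 - <<'E'
from h import *
s=sense();p=np.array(s['tcp_pos']);R=np.array(s['ee_rot']);print(p)
c=capture("wrist");print("p",proj(c,[.5826,-.0776,.1]),proj(c,[.585,-.081,.1]),"tip px",proj(c,p+[0,0,-.043]))
u,v=proj(c,[.584,-.079,.1]).astype(int)
np.save("w2.npy",c,allow_pickle=True)
cv2.imwrite("pics/w2.png",cv2.resize(c["color"][max(0,v-90):v+110,max(0,u-130):u+130],None,fx=3,fy=3,interpolation=2));print(max(0,u-130),max(0,v-90))
E
```

```text
time_s: 6.45
tcp_pos: [0.5896, -0.0293, 0.1981]
ee_rot: [[-0.99, 0.144, -0.003], [0.144, 0.99, -0.0], [0.003, -0.001, -1.0]]
wrist_force: [0.2, 0.6, -0.9]
gripper_width: 0.158
[ 0.58958716 -0.02933769  0.19807738]
p [323.89749901 178.21372773] [320.02440198 174.07109995] tip px [324.24670353 263.83146463]
191 86
```

View pics/w2.png

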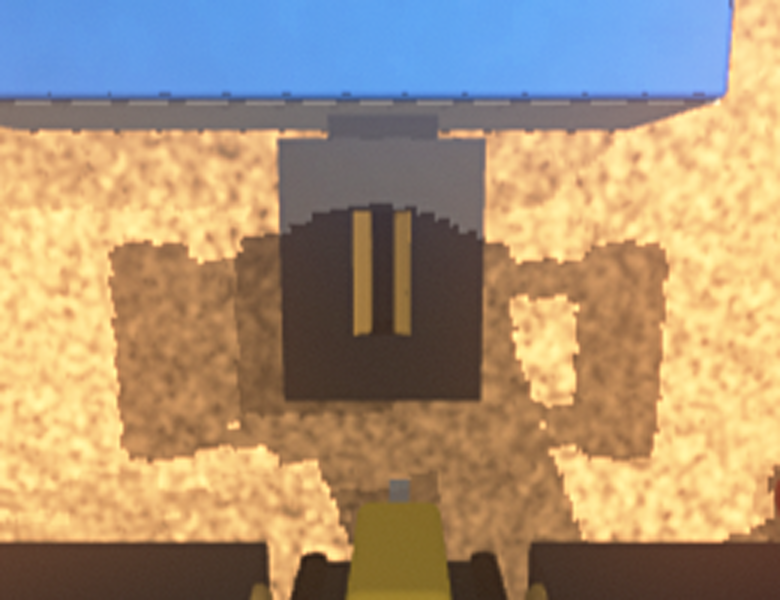

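Run:
```python
from h import *
c=np.load("w2.npy",allow_pickle=True).item()
b=back(c,(191+382/3,86+272/3),.1);print("slot",b)
# housing far-edge tilt -> yaw check; ramp edges
e=[back(c,(191+u/3,86+v/3),.1) for u,v in[(353,212),(353.5,335),(411,212),(410.5,335),(284,400),(482,400)]];print(np.round(e,4))
print("ramp yaws",[np.degrees(np.arctan2(*(e[i]-e[i+1])[[1,0]])) for i in(0,2,4)])
p=np.array([.5896,-.0293,.198])
for z in (.153,.155):print("tip seen",back(c,(191+400/3,86+490/3),z))
plan([b[0],b[1],.165],down(171.8),5)
```

```text
slot [ 0.58651498 -0.07931048  0.1       ]
[[ 0.5914 -0.0946  0.1   ]
 [ 0.5959 -0.065   0.1   ]
 [ 0.5774 -0.0925  0.1   ]
 [ 0.5817 -0.0629  0.1   ]
 [ 0.6159 -0.0512  0.1   ]
 [ 0.5661 -0.0439  0.1   ]]
ramp yaws [np.float64(-98.61518382010098), np.float64(-98.31442958878111), np.float64(-8.286810622478287)]
tip seen [ 0.58826839 -0.03801277  0.153     ]
tip seen [ 0.58819919 -0.03856323  0.155     ]
[np.float64(-0.8), np.float64(-10.0), np.float64(6.7), np.float64(-0.0), np.float64(-0.0), np.float64(-0.0)]
[np.float64(-0.8), np.float64(-10.1), np.float64(6.7), np.float64(-0.0), np.float64(-0.0), np.float64(-0.0)]
[np.float64(-0.9), np.float64(-10.0), np.float64(6.7), np.float64(-0.0), np.float64(-0.0), np.float64(-0.0)]
[np.float64(-0.8), np.float64(-10.1), np.float64(6.7), np.float64(-0.0), np.float64(-0.0), np.float64(-0.0)]
[np.float64(-0.8), np.float64(-10.0), np.float64(6.7), np.float64(-0.0), np.float64(-0.0), np.float64(-0.0)]
end [ 0.58652868 -0.07927347  0.16502219] rot [-0.98969581  0.14317185  0.00200552] [-2.03779592e-03 -7.87888528e-05 -9.99997921e-01]
```

```bash
python3 -m creep '[[-0.8,-10,8,0,0,0,0],[-0.8,-10,8,0,0,0,0],[-0.9,-10,8,0,0,0,0],[-0.8,-10,8,0,0,0,0],[-0.8,-10,8,0,0,0,0],[0,0,6,0,0,0,0],[0,0,0,0,0,0,0],[0,0,0,0,0,0,0],[0,0,0,0,0,0,0],[0,0,0,0,0,0,0]]'
python3 - <<'E'
from h import *
s=sense();print(s['tcp_pos'],s['ee_rot'])
c=capture("wrist");print(proj(c,[.5865,-.0793,.1]),proj(c,np.array(s['tcp_pos'])+[0,0,-.043]))
cv2.imwrite("pics/w3.png",cv2.resize(c["color"][200:400,200:440],None,fx=3,fy=3,interpolation=2))
plan([.5865,-.0793,.1145],down(171.6),5)
E
```

```text
time_s: 7.75
tcp_pos: [0.5874, -0.0793, 0.1539]
ee_rot: [[-0.99, 0.143, 0.001], [0.143, 0.99, 0.0], [-0.001, 0.0, -1.0]]
wrist_force: [-0.5, 0.4, 0.1]
gripper_width: 0.155
[ 0.58744036 -0.07928632  0.15385549] [[-9.89702025e-01  1.43141691e-01  5.99030303e-04]
 [ 1.43141758e-01  9.89702194e-01  6.97196096e-05]
 [-5.82881822e-04  1.54747889e-04 -9.99999818e-01]]
[325.86005754 258.46665156] [324.47094809 263.81956603]
[np.float64(0.2), np.float64(-0.0), np.float64(7.9), np.float64(0.0), np.float64(0.0), np.float64(0.0)]
[np.float64(0.2), np.float64(-0.0), np.float64(7.8), np.float64(0.0), np.float64(0.0), np.float64(0.0)]
[np.float64(0.1), np.float64(-0.1), np.float64(7.9), np.float64(0.0), np.float64(0.0), np.float64(0.0)]
[np.float64(0.2), np.float64(0.0), np.float64(7.8), np.float64(0.0), np.float64(0.0), np.float64(0.0)]
[np.float64(0.2), np.float64(0.0), np.float64(7.9), np.float64(0.0), np.float64(0.0), np.float64(0.0)]
end [ 0.58649058 -0.07931265  0.11447833] rot [-9.89682295e-01  1.43278644e-01 -4.30174274e-04] [ 4.44806533e-04  7.00936321e-05 -9.99999899e-01]
```

View pics/w3.png

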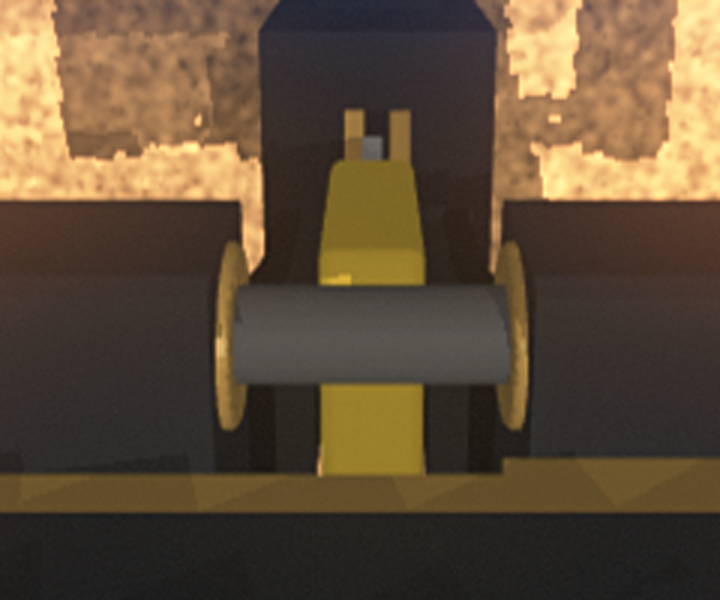

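The blade shows at crop column 373 and the slot centre at 378. That is about 1 mm in tool +x, which agrees with the plan.

```bash
python3 -m creep '[[0.9,0,3,0,0,0,0],[0,0,5,0,0,0,0],[0,0,5,0,0,0,0],[0,0,5,0,0,0,0],[0,0,5,0,0,0,0],[0,0,5,0,0,0,0],[0,0,5,0,0,0,0],[0,0,4,0,0,0,0],[0,0,2,0,0,0,0],[0,0,0,0,0,0,0]]'
```

```text
time_s: 9.05
tcp_pos: [0.5863, -0.0794, 0.1144]
ee_rot: [[-0.99, 0.143, -0.0], [0.143, 0.99, -0.0], [0.0, -0.0, -1.0]]
wrist_force: [0.2, -0.2, -0.4]
gripper_width: 0.16
```

```bash
python3 -m creep '[[0,0,0,0,0,0,0.4],[0,0,0,0,0,0,0.4],[0,0,0,0,0,0,0.4],[0,0,0,0,0,0,0.4],[0,0,-10,0,0,0,0.4],[0,0,-20,0,0,0,0.4],[0,0,-25,0,0,0,0.4],[0,0,-25,0,0,0,0.4],[0,0,-15,0,0,0,0.4],[0,0,0,0,0,0,0.4]]'
python3 - <<'E'
from h import *
# handle point: bar ~ from model, chamber centre from slot with yaw -8.3
a=np.radians(-8.3);Rz=np.array([[np.cos(a),-np.sin(a)],[np.sin(a),np.cos(a)]])
c0=np.array([.5865,-.0793])-Rz@[-.02,.15];print("chamber",c0,"handle",c0+Rz@[-.065,0])
t=capture("top");cv2.imwrite("pics/t2.png",t["color"])
for n in["top","scene"]:
    if n=="scene":capture(n)
w=capture("wrist");cv2.imwrite("pics/w4.png",w["color"])
print("slot/gauge top px",proj(w,[.5865,-.0793,.15]),proj(w,[.5865,-.0793,.106]))
print("handle px",proj(w,list(c0+Rz@[-.065,0])+[.142]), [d for d in find_in("wrist","lid_handle")[:1]])
d=find_in("top","lid_handle")[0];print(d,back(t,d["xy"],.148))
h=list(c0+Rz@[-.065,0])
plan(h+[.2],down(171.7),6)
E
```

```text
time_s: 10.3
tcp_pos: [0.587, -0.0793, 0.2109]
ee_rot: [[-0.99, 0.144, 0.003], [0.144, 0.99, 0.0], [-0.003, 0.001, -1.0]]
wrist_force: [0.0, 0.1, -0.4]
gripper_width: 0.4
chamber [ 0.58463709 -0.23061599] handle [ 0.52031791 -0.22123284]
slot/gauge top px [323.22422734 256.6270604 ] [323.18518118 240.54012966]
handle px [400.65819523   5.80691217] [{'xy': [289.3, 93.3], 'p': 0.58}]
{'xy': [397.5, 242.0], 'p': 0.7} [ 0.57203915 -0.2249155   0.148     ]
[np.float64(7.4), np.float64(-25.0), np.float64(1.4), np.float64(-0.0), np.float64(-0.0), np.float64(0.0)]
[np.float64(7.4), np.float64(-24.9), np.float64(1.4), np.float64(-0.0), np.float64(-0.0), np.float64(0.0)]
[np.float64(7.4), np.float64(-25.0), np.float64(1.4), np.float64(-0.0), np.float64(-0.0), np.float64(0.0)]
[np.float64(7.4), np.float64(-24.9), np.float64(1.5), np.float64(-0.0), np.float64(-0.0), np.float64(0.0)]
[np.float64(7.4), np.float64(-25.0), np.float64(1.4), np.float64(-0.0), np.float64(-0.0), np.float64(0.0)]
[np.float64(7.4), np.float64(-25.0), np.float64(1.4), np.float64(-0.0), np.float64(-0.0), np.float64(0.0)]
end [ 0.5202855  -0.22127152  0.19998837] rot [-0.98962801  0.14363368  0.00240268] [-2.44233210e-03 -9.97730428e-05 -9.99997013e-01]
```

View pics/w4.png

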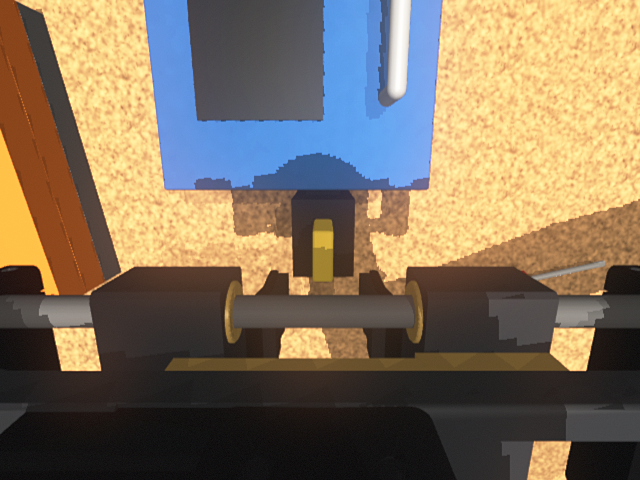

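The gauge stands in the slot, with its top centred at about (322,255) against a predicted (323,257). The bar handle is at column 398, close to the prediction. I'll move above the bar.

```bash
python3 -m creep '[[7.4,-25,1.4,0,0,0,0.7],[7.4,-25,1.4,0,0,0,0.7],[7.4,-25,1.4,0,0,0,0.7],[7.4,-25,1.4,0,0,0,0.7],[7.4,-25,1.4,0,0,0,0.7],[7.4,-25,1.4,0,0,0,0.7],[0,0,0,0,0,0,0.7],[0,0,0,0,0,0,0.7],[0,0,0,0,0,0,0.7],[0,0,0,0,0,0,0.7]]'
python3 - <<'E'
from h import *
s=sense();p=np.array(s['tcp_pos']);print(p,s["joints"])
w=capture("wrist");cv2.imwrite("pics/w5.png",w["color"][:400])
print("bar top pred",[proj(w,p[:2].tolist()+[.148]),proj(w,[.5203,-.2212,.148])])
E
```

```text
time_s: 11.8
tcp_pos: [0.5212, -0.2209, 0.2011]
ee_rot: [[-0.99, 0.143, -0.0], [0.143, 0.99, 0.0], [0.0, 0.0, -1.0]]
wrist_force: [0.9, -0.6, -0.4]
gripper_width: 0.703
[ 0.52120748 -0.22088865  0.20109917] [-6.57065013e+00  1.72738823e+01 -9.87331621e+00 -6.56894917e-04
 -6.28553927e+01 -1.62482595e+00]
bar top pred [array([324.43974493, 258.97170402]), array([325.75476446, 258.32757349])]
```

View pics/w5.png

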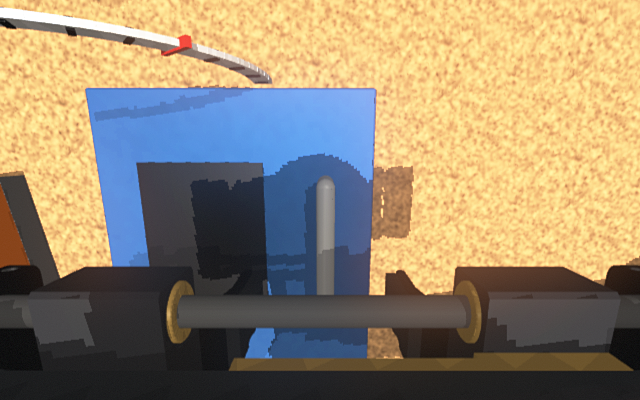

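```bash
python3 -m creep '[[0.9,0,10,0,0,0,0.7],[0,0,15,0,0,0,0.6],[0,0,18,0,0,0,0.6],[0,0,18,0,0,0,0.6],[0,0,12,0,0,0,0.6],[0,0,4.5,0,0,0,0.6],[0,0,0,0,0,0,0],[0,0,0,0,0,0,0],[0,0,0,0,0,0,0],[0,0,0,0,0,0,0]]'
python3 - <<'E'
import numpy as np
r=np.hypot(.165,.042)*1e3;a0=np.arctan2(.042,.165)
for n in(10,):
    th=a0+np.radians(np.linspace(0,40,n+1));x=-r*np.cos(th);z=r*np.sin(th)
    print(np.round(np.c_[-np.diff(x),-np.diff(z)],1).tolist())
E
```

```text
time_s: 13.1
tcp_pos: [0.5202, -0.2214, 0.124]
ee_rot: [[-0.99, 0.143, 0.001], [0.143, 0.99, -0.0], [-0.001, -0.0, -1.0]]
wrist_force: [0.8, -0.3, 0.3]
gripper_width: 0.232
[[-3.3, -11.4], [-4.1, -11.1], [-4.9, -10.8], [-5.6, -10.5], [-6.3, -10.0], [-7.0, -9.6], [-7.7, -9.1], [-8.3, -8.5], [-8.9, -7.9], [-9.4, -7.3]]
```

```bash
python3 -m creep '[[0,0,0,0,0,0,0],[0,0,0,0,0,0,0],[0,0,0,0,0,0,0],[0,0,0,0,0,0,0],[-1.6,0,-5.7,0,0,0,0],[-1.7,0,-5.7,0,0,0,0],[-2,0,-5.6,0,0,0,0],[-2.1,0,-5.5,0,0,0,0],[0,0,0,0,0,0,0],[0,0,0,0,0,0,0]]'
```

```text
time_s: 14.35
tcp_pos: [0.5272, -0.2224, 0.1461]
ee_rot: [[-0.99, 0.144, -0.0], [0.144, 0.99, 0.0], [0.0, 0.0, -1.0]]
wrist_force: [0.3, -1.2, -3.6]
gripper_width: 0.125
```

```bash
python3 -m creep '[[-4.9,0,-10.8,0,0,0,0],[-5.6,0,-10.5,0,0,0,0],[-6.3,0,-10,0,0,0,0],[-7,0,-9.6,0,0,0,0],[-7.7,0,-9.1,0,0,0,0],[-8.3,0,-8.5,0,0,0,0],[-8.9,0,-7.9,0,0,0,0],[-9.4,0,-7.3,0,0,0,0],[0,0,0,0,0,0,0],[0,0,0,0,0,0,0]]'
python3 - <<'E'
from h import *
s=sense();p=np.array(s['tcp_pos'])
a=np.radians(-8.3);ex=np.array([np.cos(a),np.sin(a)])
H=np.array([.58464,-.23062])+.1*ex
b=p+np.array([0,0,.019]);x=(b[:2]-H)@ex;z=b[2]-.1
print("grasp pt r",np.hypot(x,z),"lid deg",np.degrees(np.arctan2(z,-x)-np.arctan2(.042,.165)),s["gripper_width"])
c=capture("scene");cv2.imwrite("pics/s6.png",cv2.resize(c["color"][150:330,130:350],None,fx=3.3,fy=3.3,interpolation=2))
w=capture("wrist");t=capture("top");cv2.imwrite("pics/t6.png",np.vstack([w["color"][:330],cv2.resize(t["color"][180:300,310:490],(640,427))[:270]]))
print(proj(t,[.5865,-.0793,.15]),proj(c,[.5865,-.0793,.15]),proj(c,[.5865,-.0793,.106]))
E
```

```text
time_s: 15.6
tcp_pos: [0.584, -0.2308, 0.2228]
ee_rot: [[-0.99, 0.143, -0.001], [0.143, 0.99, -0.001], [0.001, -0.001, -1.0]]
wrist_force: [-6.8, 2.8, 5.7]
gripper_width: 0.127
grasp pt r 0.17384078131707012 lid deg 40.3565907148025 0.12656841402158064
[341.40184529 231.83517551] [301.53137202 244.76337623] [302.2279113  256.95082433]
```

View pics/s6.png

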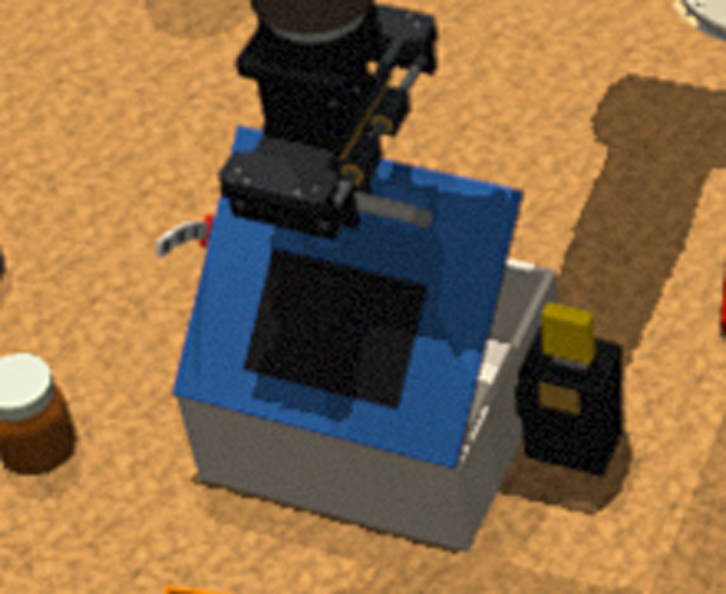

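View pics/t6.png

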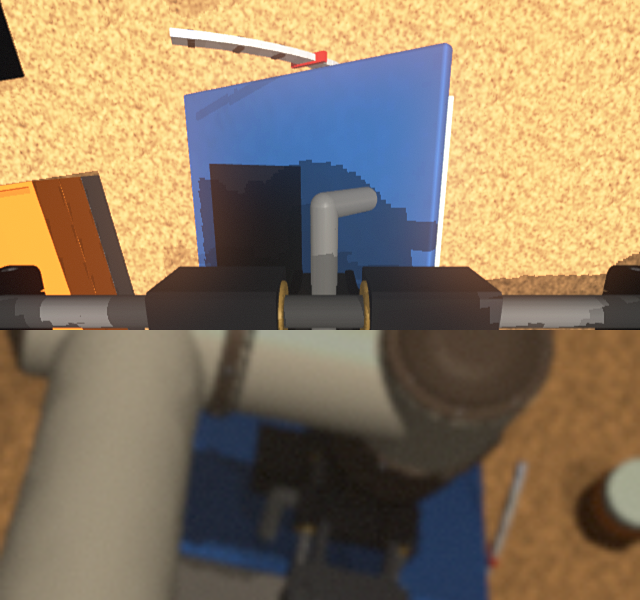

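The scene view shows the gauge standing in the housing at about (301,250) in full-frame pixels, and the lid up near the red mark. The wrist view shows the lid edge close to the red tick at (320,58). There is a 9 N radial push, so I'll ease about 2 mm outward and check the angle against the lid's corners.

```bash
python3 -m creep '[[0.6,0,-0.8,0,0,0,0],[0.6,0,-0.8,0,0,0,0],[0,0,0,0,0,0,0],[0,0,0,0,0,0,0],[0,0,0,0,0,0,0],[0,0,0,0,0,0,0],[0,0,0,0,0,0,0],[0,0,0,0,0,0,0],[0,0,0,0,0,0,0],[0,0,0,0,0,0,0]]'
python3 - <<'E'
from h import *
a=np.radians(-8.3);ex=np.array([np.cos(a),np.sin(a),0]);ey=np.array([-ex[1],ex[0],0])
H=np.array([.58464,-.23062,.1])+.1*ex
s=sense();print(s["wrist_force"],s["gripper_width"])
c=capture("scene")
for th in(34,37,40,43,46):
    t=np.radians(th);x=-.2*np.cos(t)+.009*np.sin(t);z=.2*np.sin(t)+.009*np.cos(t)
    print(th,[proj(c,H+x*ex+y*ey+[0,0,z]).round(1) for y in(.11,-.11)])
print("seen",(130+520/3.3,150+190/3.3),(130+238/3.3,150+128/3.3))
print("hinge",[proj(c,H+y*ey+[0,0,.009]).round(1) for y in(.11,-.11)],"seen",(130+457/3.3,150+467/3.3),(130+175/3.3,150+397/3.3))
cv2.imwrite("pics/s7.png",cv2.resize(c["color"][150:330,130:350],None,fx=3.3,fy=3.3,interpolation=2))
E
```

```text
time_s: 17.0
tcp_pos: [0.5833, -0.2307, 0.2223]
ee_rot: [[-0.99, 0.143, -0.001], [0.143, 0.99, -0.0], [0.001, -0.0, -1.0]]
wrist_force: [-5.4, 1.6, 3.7]
gripper_width: 0.126
[-5.35779517  1.63721831  3.6993745 ] 0.12606158783139257
34 [array([290.2, 208.5]), array([204.5, 188.8])]
37 [array([289. , 207.9]), array([202.8, 188. ])]
40 [array([287.8, 207.4]), array([201. , 187.5])]
43 [array([286.4, 207.2]), array([199.1, 187.1])]
46 [array([285.1, 207.3]), array([197.1, 187. ])]
seen (287.5757575757576, 207.57575757575756) (202.12121212121212, 188.78787878787878)
hinge [array([268.1, 289.8]), array([182.1, 267.1])] seen (268.4848484848485, 291.5151515151515) (183.03030303030303, 270.3030303030303)
```

The corner fit gives about 38–40 degrees, in line with the 40 degrees from the arm's kinematics. The gauge handle is seen at (302,251), against a home prediction running from (301.5,245) at its top to (302,257) at its base. I'm handing in.

```bash
python3 -c "
from station import finish_job,sense
s=sense();print(s['time_s'],s['tcp_pos'],abs(s['joint_velocities']).max());print(finish_job())"
```

```text
17.05 [ 0.58333035 -0.23066216  0.2222917 ] 0.09765816579921797
the job is handed in; nothing more can be done
None
```

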